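Open the over-centre lid of a sample transport box and load a cup

TASK

Open the sample transport box: gently push its blue lid up from under the front lip until it has gone past its dead point and stays open by itself, without leaning hard on its end stop. Then stand the red-capped specimen cup upright in the round blue holder inside the box, right down on the floor, leaving the lid open. Do not disturb the reagent bottle, the timer or the empty clear cup.

Things in the scene. Friction and masses are not known exactly. Their poses are not given: they have to be found in the camera images.
- box: White open-topped transport box fixed to the worktop, 160 (x) x 200 (y) x 80 mm high, walls and floor 5 mm. Origin at the centre of its underside. x runs from its front, which faces the robot's right, to its hinge side at the robot's left (yaw 1.27 to 1.69 rad); y towards the robot; z up. Box, lid and stay bear at most 15 N of push from the robot.
- lid_hinge (a point): Point on the lid's hinge axis, in the middle of its length: 80 mm along the box's x from its centre, 82 mm above the worktop. The hinge axis runs along the box's y.
- lid (a joint): Opening angle of the blue lid (rad): 0 = shut and level (its start), growing as its front rises. A flat plate, 6 mm thick, 200 mm wide, reaching 190 mm from the hinge. About 2 N at the lip lifts it; left short of its dead point it sinks shut. The dead point lies anywhere from 1.27 to 1.71 rad, is set differently on every box and is not measured: feel for it. Past it the lid rests open.
- lip (a point): Point on the lid: middle of the front edge of the lip, on its underside, 190 mm from the hinge axis; moves with the lid. The bare lip stands out 30 mm in front of the box's front wall; when the lid is shut its underside is 83 mm above the worktop, so closed fingers slanting forward fit under it.
- well (a point): Centre of the round blue holder in the box, on the box's inner floor (5 mm above the worktop), 28 mm from the box's centre towards its front; axes as the box's. The holder is a ring 14 mm high, 47 mm inside and 62 mm outside diameter.
- sample_cup: White specimen cup with a red cap, standing on the worktop to the right of the box: body 42 mm diameter up to the cap, cap 48 mm diameter from 36 to 50 mm height, 50 g. Origin at the centre of its underside, z up. Its body fits the holder with 2.5 mm to spare all round; the cap stays above the ring. Grip it round the cap.
- reagent_bottle: Bystander, loose: white bottle with red cap and red band, 48 mm diameter, 105 mm high, to the left of the box. Origin at the centre of its underside.
- timer: Bystander, loose: white timer lying flat, 58 x 72 x 18 mm, to the right of the box and farther from the robot. Origin at the centre of its underside.
- empty_cup: Bystander, loose: empty clear cup without cap, 56 mm diameter, 60 mm high, behind the red-capped cup. Origin at the centre of its underside.
- stay (a point): Fixed point on the hinge axis at the box's +y side (towards the robot), where the stay sits (quadrant, orange sprung roller, rubber buffer; out to 120 mm from the box's middle). From 0.15 rad before the dead point the roller resists with 5 to 10 N at the lip, less near it; past it, it carries the lid off the pusher onto the buffer, 0.05 rad on. Pushed on there, force rises 4 to 5 N per mm.

How it is judged:
By the outcome, as a careful person would: the job done as asked, in the order asked, and still so for the second after the job is handed in, with the robot touching nothing.
It also fails if it takes over 70 s, if anything falls off the work surface, if the arm or the gripper's body presses on something with over 40 N, if the wrist force passes 120 N, or if a joint passes its speed limit or range.

ROBOT

A 6-joint arm with a two-finger parallel gripper is mounted at the origin on a cart in front of the work surface, level with it; the furniture and walls round the work are solid. World frame = base frame: x ahead of the robot, y to its left, z up, the work surface at z = 0. Lengths are in m, angles in rad, forces in N, time in s.
With the tool pointing down it reaches from about 0.35 to 0.975 m from the base axis. Payload 4.9 kg.
Tool frame: the origin (TCP) lies where the fingers leave the gripper's body, on its centre line; the fingertips stand 73 mm ahead of it and the grasp point (between the pads) lies r.grip_depth ahead of it (r.grip_depth is the distance from the TCP to the grasp point, in m); z points along the fingers, y is the line along which they close (so a half turn about z gives the same grasp; the last joint's range is limited). The gripper opens to 85 mm and grips with 20 to 120 N. Pads are 22 mm wide; open, the fingers measure 114 mm over their backs; the gripper's body (76 mm by 85 mm) begins 54 mm behind the grasp point. The pads swing forward as they close: fully open they stand 13 mm farther back than shut.
Start: joints at [1.193, 0.053, 1.613, -0, 1.476, -0.119], TCP at [0.16, 0.604, 0.304] pointing down, gripper open.
Joint ranges: [-3.01, 3.01], [-1.01, 2.22], [0.06, 2.58], [-1.02, 4.17], [0.09, 2.62], [-3.14, 3.14]. Speed limits (rad/s): [2.57, 2.57, 3.14, 3.14, 3.14, 3.14].

INTERFACE

Orientations are given as a 3x3 rotation matrix whose columns are the frame's x, y, z axes.
In Python, from cell import r gives the robot as it stands.
- The arm moves only by the shell command python3 -m pendant 'ROWS' [FORCE]. ROWS is JSON, a list of rows, each a list of 3 entries, a list of its own where there are three numbers: the shift along the world's x, y, z in mm, then the turn, a rotation vector about the world's x, y, z in degrees, then the closure, from 0 (fully open) to 1 (shut). A call has 1 to 8 rows; each row shifts and turns the commanded pose from where the row before left it; what a row does not reach is not made up. A row lasts 1/12 s, in which the tool goes at most 41.7 mm and 7.16 degrees, less where a joint would pass 70% of its speed; a pose out of reach is approached as far as the arm can. A call is refused whole if a number of a shift passes 41.7 or a number of a turn 7.16, either way. A call with a gripper value outside its range is refused whole. The fingers move at their own pace and stop on an object; FORCE is the grip in N (left out, the last holds). Time passes only in rows, so rows that do not move let the fingers close. It gives the time, the measured TCP pose, the force, the opening and the grip force at its end, in the units of the state.
- r.state(): the state, without advancing time (a new reading comes with each control period).
- r.grab_frame(name): name is "scene" or "side" or "wrist"; returns a dict with "frame" (420x560x3 uint8, red, green, blue), "K" (3x3 intrinsics, pixels), "origin" and "rotation" of the camera in the world; the wrist camera has in their place "mount" (4x4, takes a point from camera to tool coordinates, whose origin is the TCP and whose axes are the flange's). Camera axes: x right, y down, z forward; pixel columns grow to the right and rows downward; lengths in m; the calibration is good to about 2 mm. A picture is of the moment at which its call begins: read the wrist's pose just before it. There is no depth.
- r.hand_in(): hands the job in; it is judged then, once.
The state is a dict: "time": time; "joints": joint angles; "dq": joint speeds; "joint_torque": joint torques, N m; "tool_pos": TCP position; "eef_rot": TCP orientation; "wrist_force": force on the tool from outside, world axes, zero at the start; "ft_torque": the same for the moment, N m; "width": finger opening in m; "grasp_force": force on a finger pad.
Only numpy, scipy, OpenCV 4.12 (cv2) and the standard library are available. Lean on these libraries where they do the work, as an engineer would, in place of code of your own. Each camera call takes 0.05 s, during which the arm holds its last target. There are 200 camera calls.

## Working session

There is one attempt and no reset: what is moved stays moved. The work goes in short steps, Python scripts to look and compute and a shell command to move; the robot and the scene stay as the last step left them, time stands still between calls to the robot, and variables do not carry over. Pictures are saved under pics/ and viewed, at most 13 in all, crops included, and the job is handed in when it is done.

```bash
mkdir -p pics; ls
python3 - <<'E'
from cell import r
import cv2,numpy as np
s=r.state();print(s['time'],s['tool_pos'],s['eef_rot'],s['width'],r.grip_depth)
fs=[]
for n in("scene","side"):
    f=r.grab_frame(n);np.savez(f'pics/{n}0.npz',**f);fs.append(f['frame']);print(n,f['K'].tolist(),f['origin'],f['rotation'])
    cv2.imwrite(f'pics/{n}0.png',f['frame'][:,:,::-1])
E
```

```text
pics
0.0 [0.15977625 0.60373203 0.30263745] [[-9.66705731e-01  2.55889538e-01 -7.56934156e-04]
 [ 2.55890554e-01  9.66703772e-01 -1.96014485e-03]
 [ 2.30150542e-04 -2.08857557e-03 -9.99997792e-01]] 0.0850418797024126 0.0539
scene [[406.4924376822845, 0.0, 275.9170907275186], [0.0, 406.4924376822845, 210.68125088368896], [0.0, 0.0, 1.0]] [-0.03727077 -0.48690141  0.94771278] [[ 0.64032863 -0.57579294  0.50837164]
 [-0.76804077 -0.48826521  0.4143796 ]
 [ 0.00962333 -0.65578928 -0.75488265]]
side [[517.0127857011477, 0.0, 280.3035484306544], [0.0, 517.0127857011477, 202.91918267764163], [0.0, 0.0, 1.0]] [ 0.36138171 -1.19419605  0.80262536] [[ 0.98347898 -0.10738929  0.14572792]
 [-0.18047251 -0.51896811  0.83552485]
 [-0.01409828 -0.84802101 -0.52977504]]
```

View pics/scene0.png

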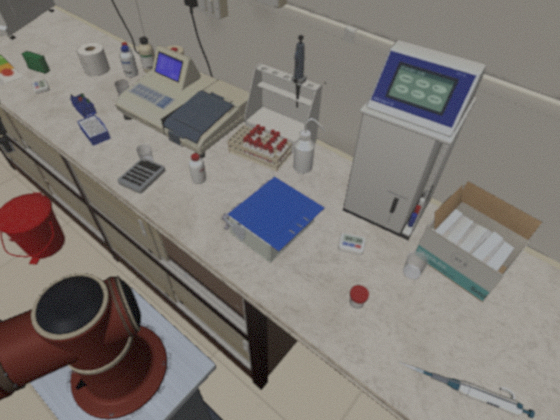

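View pics/side0.png

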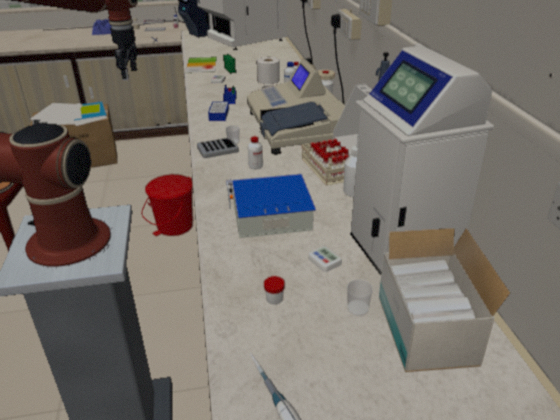

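The scene view shows the blue lid with corners near (274,181), (323,210), (270,251) and (229,212), the red cap near (359,294), the timer at (351,243) and the clear cup at (415,265). The side view shows the lid at about (233–312, 177–212) and the cap at (274,285).

```bash
cat > h.py <<'E'
import numpy as np,cv2
def ray(f,p,z):
    K,R,o=f['K'],f['rotation'],f['origin']
    d=R@np.linalg.inv(K)@np.array([p[0],p[1],1.]); return o+d*(z-o[2])/d[2]
def proj(f,P):
    c=f['rotation'].T@(np.array(P)-f['origin']); u=f['K']@c; return u[:2]/u[2]
def mask(img,col):
    h=cv2.cvtColor(img,cv2.COLOR_RGB2HSV)
    if col=='blue': return cv2.inRange(h,(105,130,60),(125,255,255))
    return cv2.inRange(h,(0,150,70),(8,255,255))|cv2.inRange(h,(170,150,70),(180,255,255))
def blob(m,near):
    cs,_=cv2.findContours(m,cv2.RETR_EXTERNAL,cv2.CHAIN_APPROX_NONE)
    cs=[c for c in cs if cv2.contourArea(c)>15]
    return min(cs,key=lambda c:np.hypot(*(c[:,0].mean(0)-near)))
E
python3 - <<'E'
from h import *
for n,bl,rd in(("scene",(275,215),(359,294)),("side",(272,195),(274,285))):
    f=dict(np.load(f'pics/{n}0.npz'))
    c=blob(mask(f['frame'],'blue'),bl)
    P=np.array([ray(f,p,0.089)[:2] for p in c[:,0]],np.float32)
    q=cv2.minAreaRect(P);print(n,'lid',q,'\n',cv2.boxPoints(q))
    ap=cv2.approxPolyDP(c,5,True)[:,0];print(ap.tolist(),[ray(f,p,.089)[:2].round(3).tolist() for p in ap])
    c=blob(mask(f['frame'],'red'),rd)
    e=cv2.fitEllipse(c);print('cap',e,cv2.contourArea(c),ray(f,e[0],.043))
E
```

```text
scene lid ((0.5409685969352722, -0.015976466238498688), (0.1862700879573822, 0.19476567208766937), 88.70674133300781) 
 [[ 0.44150856 -0.10688989]
 [ 0.6362246  -0.11128569]
 [ 0.64042866  0.07493696]
 [ 0.44571257  0.07933275]]
[[274, 178], [229, 214], [279, 249], [301, 228], [297, 222], [304, 226], [322, 207]] [[0.637, 0.072], [0.447, 0.076], [0.445, -0.106], [0.537, -0.107], [0.547, -0.086], [0.548, -0.109], [0.636, -0.106]]
cap ((358.804443359375, 293.8382263183594), (14.43348503112793, 15.4127779006958), 135.65850830078125) 170.0 [ 0.49423949 -0.32587847  0.043     ]
side lid ((0.5427842736244202, -0.021320059895515442), (0.19093802571296692, 0.19626376032829285), 88.60910034179688) 
 [[ 0.44236395 -0.11437895]
 [ 0.6385699  -0.11914294]
 [ 0.64320457  0.07173883]
 [ 0.44699866  0.07650282]]
[[314, 207], [300, 175], [233, 181], [239, 217]] [[0.639, -0.106], [0.64, 0.068], [0.449, 0.072], [0.444, -0.113]]
cap ((273.7364501953125, 284.3556823730469), (16.03799819946289, 19.68306541442871), 86.98931121826172) 245.5 [ 0.49462041 -0.32815661  0.043     ]
```

```bash
python3 -m pendant '[[[25,-30,0],[0,0,-4.8],0.5],[[25,-30,0],[0,0,-4.8],1],[[25,-30,0],[0,0,-4.8],1],[[25,-30,0],[0,0,-4.8],1],[[25,-30,0],[0,0,-4.8],1],[[25,-30,0],[0,0,-4.8],1],[[25,-30,0],[0,0,-4.8],1],[[25,-30,0],[0,0,-4.8],1]]' 30
python3 -m pendant '[[[15,-36,0],[0,0,-4.8],1],[[15,-36,0],[0,0,-4.8],1],[[15,-36,0],[0,0,-4.8],1],[[15,-36,0],[0,0,-4.8],1],[[15,-36,0],[0,0,-4.8],1],[[15,-36,0],[0,0,-4.8],1],[[15,-36,0],[0,0,-4.8],1],[[15,-36,0],[0,0,-4.8],1]]'
python3 -c "
from cell import r
s=r.state();print(s['time'],s['tool_pos'],s['eef_rot'],s['joints'],s['wrist_force'])"
```

```text
time: 0.77
tool_pos: [0.3605, 0.3624, 0.3035]
eef_rot: [[-0.596, 0.803, -0.0], [0.803, 0.596, -0.0], [-0.0, -0.0, -1.0]]
wrist_force: [0.8, 0.3, -0.5]
width: 0.0
grasp_force: 0.0
time: 1.43
tool_pos: [0.48, 0.0743, 0.3036]
eef_rot: [[0.033, 0.999, -0.0], [0.999, -0.033, 0.0], [0.0, -0.0, -1.0]]
wrist_force: [1.0, 1.7, 0.1]
width: -0.0001
grasp_force: 0.0
1.4333 [0.47999978 0.07426377 0.30355844] [[ 3.26546956e-02  9.99466672e-01 -2.07375268e-04]
 [ 9.99466688e-01 -3.26546726e-02  1.13347962e-04]
 [ 1.06515739e-04 -2.10966015e-04 -9.99999972e-01]] [ 8.39885068e-05 -2.90489637e-01  1.92788572e+00  1.13615694e-04
  1.50440394e+00  3.27369299e-02] [0.98136406 1.71755583 0.09273309]
```

```bash
python3 -m pendant '[[[8,-33,0],[4,0,0],1],[[8,-33,0],[4,0,0],1],[[8,-33,0],[4,0,0],1],[[8,-33,0],[4,0,0],1],[[8,-33,0],[4,0,0],1],[[8,-33,0],[4,0,0],1],[[8,-33,0],[4,0,0],1],[[4,-33,0],[4,0,0],1]]'
python3 -m pendant '[[[0,-15,0],[5,0,0],1],[[0,-15,0],[5,0,0],1],[[0,-15,0],[5,0,0],1],[[0,-5,0],[5,0,0],1],[[0,0,0],[4,0,0],1],[[0,0,0],[4,0,0],1],[[0,0,0],[0,0,0],1]]'
python3 -c "
from cell import r
s=r.state();print(s['time'],s['tool_pos'],s['eef_rot'],s['joints'],s['wrist_force'])"
```

```text
time: 2.1
tool_pos: [0.54, -0.1897, 0.3036]
eef_rot: [[0.029, 1.0, 0.001], [0.846, -0.025, 0.533], [0.533, -0.015, -0.846]]
wrist_force: [0.5, 0.4, -0.1]
width: 0.0002
grasp_force: 0.0
time: 2.68
tool_pos: [0.5393, -0.2385, 0.301]
eef_rot: [[0.033, 0.999, -0.001], [0.496, -0.016, 0.868], [0.868, -0.029, -0.496]]
wrist_force: [-0.1, -0.4, -1.8]
width: 0.0002
grasp_force: 0.0
2.6833 [ 0.53928692 -0.23845712  0.30102333] [[ 3.27734346e-02  9.99462664e-01 -5.34362159e-04]
 [ 4.96050390e-01 -1.58018594e-02  8.68149937e-01]
 [ 8.67675004e-01 -2.87173257e-02 -4.96301725e-01]] [-0.76830261  0.26588933  1.55859642  0.77901401  2.04855855 -0.63762739] [-0.13881938 -0.40977611 -1.75369407]
```

```bash
python3 -m pendant '[[[0,10,-35],[0,0,0],1],[[0,10,-35],[0,0,0],1],[[0,0,-35],[0,0,0],1],[[0,0,-35],[0,0,0],1],[[0,0,-35],[0,0,0],1],[[0,0,-20],[0,0,0],1],[[0,0,-10],[0,0,0],1],[[0,0,0],[0,0,0],1]]'
python3 - <<'E'
from cell import r
import cv2,numpy as np
s=r.state();print(s['joints'],s['wrist_force'])
a=r.grab_frame("side")['frame'][130:330,180:380];b=r.grab_frame("wrist")['frame']
cv2.imwrite('pics/a1.png',np.hstack([cv2.resize(a,(400,400))[:,:,::-1],cv2.resize(b,(400,300)).copy()[:,:,::-1] if 0 else cv2.copyMakeBorder(cv2.resize(b,(400,300)),0,100,0,0,0)[:,:,::-1]]))
E
```

```text
time: 3.35
tool_pos: [0.539, -0.2167, 0.0966]
eef_rot: [[0.031, 1.0, -0.002], [0.498, -0.013, 0.867], [0.866, -0.028, -0.498]]
wrist_force: [-1.8, -0.3, 0.5]
width: -0.0005
grasp_force: 0.0
[-0.7444075   0.50240653  1.64332869  0.71077067  1.79612431 -0.85459291] [-1.77132268 -0.27414616  0.4549758 ]
```

View pics/a1.png

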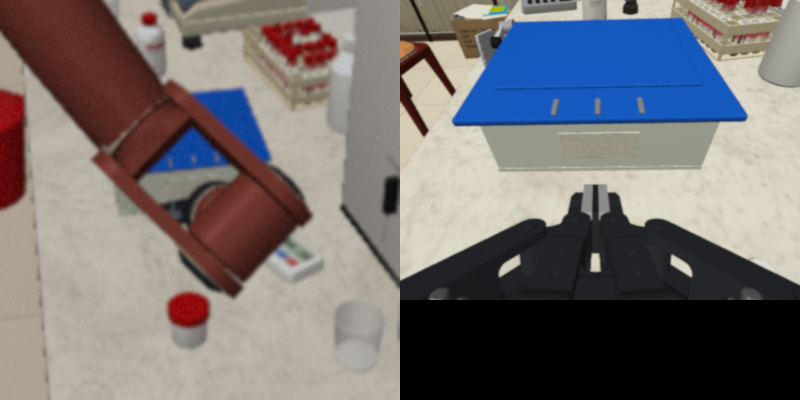

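Side crop: the gripper is low, with the cup at (190,320) clear of it. Wrist crop: the lip is centred ahead of the fingers, front edge at row ~120, columns 455–745. Next I insert under it.

```bash
python3 -m pendant '[[[0,12,0],[0,0,0],1],[[0,12,0],[0,0,0],1],[[0,12,0],[0,0,0],1],[[0,8,0],[0,0,0],1],[[0,6,0],[0,0,0],1],[[0,2,0],[0,0,0],1],[[0,0,0],[0,0,0],1]]'
python3 - <<'E'
from cell import r
import cv2,numpy as np
b=r.grab_frame("wrist")['frame']; c=r.grab_frame("scene")['frame'][140:320,190:400]
cv2.imwrite('pics/a2.png',np.hstack([b,cv2.copyMakeBorder(c,0,240,0,0,0)])[:,:,::-1])
E
```

```text
time: 4.03
tool_pos: [0.5399, -0.165, 0.099]
eef_rot: [[0.028, 1.0, -0.001], [0.5, -0.013, 0.866], [0.866, -0.025, -0.5]]
wrist_force: [0.7, -0.1, -0.5]
width: -0.0002
grasp_force: 0.0
```

View pics/a2.png

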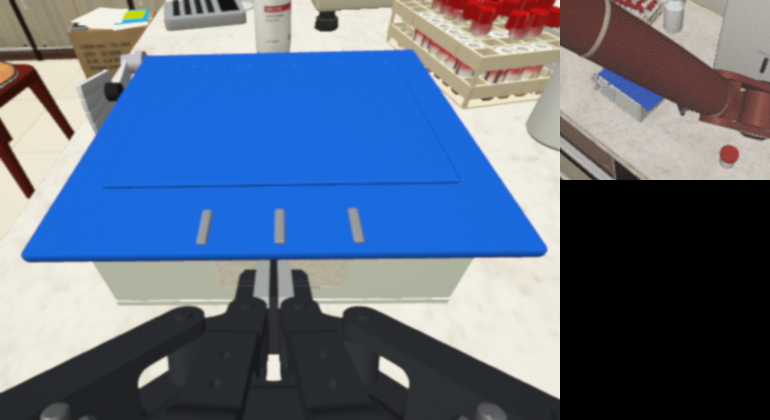

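Fingertips are under the lip, centred at (275,260), clear of the box wall. Lifting along the lip's arc.

```bash
python3 - <<'E'
from cell import r
import numpy as np
s=r.state();f=r.grab_frame("wrist");T=np.eye(4);T[:3,:3]=s['eef_rot'];T[:3,3]=s['tool_pos'];M=T@f['mount']
d=M[:3,:3]@np.linalg.inv(f['K'])@[285,259,1];print(M[:3,3]+d*(.083-M[2,3])/d[2])
E
python3 -m pendant '[[[0,0,3],[0,0,0],1],[[0,0,3],[0,0,0],1],[[0,1,5],[0,0,0],1],[[0,1,5],[0,0,0],1],[[0,1,5],[0,0,0],1],[[0,2,6],[0,0,0],1],[[0,2,6],[0,0,0],1],[[0,2,6],[0,0,0],1]]'
```

```text
[ 0.54554943 -0.10891714  0.083     ]
time: 4.85
tool_pos: [0.54, -0.1567, 0.1387]
eef_rot: [[0.028, 1.0, 0.0], [0.5, -0.014, 0.866], [0.866, -0.024, -0.5]]
wrist_force: [-0.3, -2.6, -1.2]
width: 0.0003
grasp_force: 1.6
```

```bash
python3 -m pendant '[[[0,2,7],[0,0,0],1],[[0,2,7],[0,0,0],1],[[0,2,7],[0,0,0],1],[[0,2,7],[0,0,0],1],[[0,3,7],[0,0,0],1],[[0,3,7],[0,0,0],1],[[0,3,7],[0,0,0],1],[[0,3,7],[0,0,0],1]]'
python3 -m pendant '[[[0,4,6],[0,0,0],1],[[0,4,6],[0,0,0],1],[[0,5,6],[0,0,0],1],[[0,5,6],[0,0,0],1],[[0,5,6],[0,0,0],1],[[0,4,6],[0,0,0],1]]'
python3 - <<'E'
from cell import r
import cv2,numpy as np
b=r.grab_frame("wrist")['frame']; c=r.grab_frame("scene")['frame'][140:320,190:400]
cv2.imwrite('pics/a3.png',np.hstack([b,cv2.copyMakeBorder(c,0,240,0,0,0)])[:,:,::-1])
E
```

```text
time: 5.52
tool_pos: [0.5397, -0.1361, 0.1943]
eef_rot: [[0.029, 1.0, -0.001], [0.499, -0.014, 0.866], [0.866, -0.025, -0.5]]
wrist_force: [0.4, -0.2, -3.3]
width: -0.0001
grasp_force: 1.1
time: 6.02
tool_pos: [0.5399, -0.1092, 0.2304]
eef_rot: [[0.028, 1.0, -0.0], [0.5, -0.014, 0.866], [0.866, -0.025, -0.5]]
wrist_force: [0.3, -0.1, -2.2]
width: -0.0001
grasp_force: 1.1
```

View pics/a3.png

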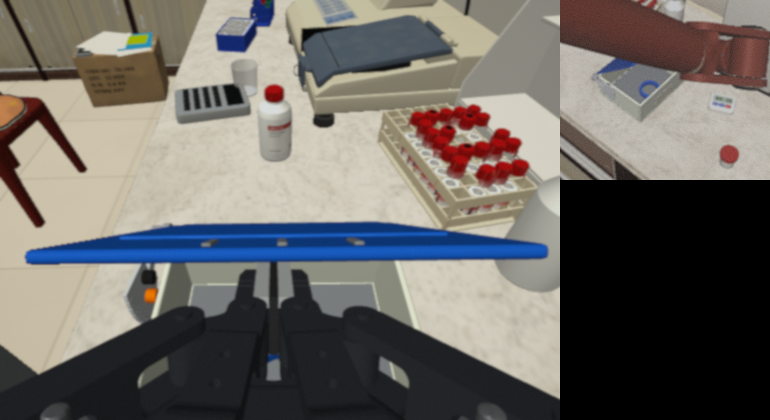

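The lid is about 45° open at row 250, resting on the fingers, with the orange roller visible at (150,296).

```bash
python3 -m pendant '[[[0,5,5],[0,0,0],1],[[0,6,5],[0,0,0],1],[[0,6,5],[0,0,0],1],[[0,6,4],[0,0,0],1],[[0,6,4],[0,0,0],1],[[0,6,4],[0,0,0],1],[[0,6,3],[0,0,0],1],[[0,6,3],[0,0,0],1]]'
python3 -c "
import numpy as np
for t in np.arange(1.1,1.8,.05): print(round(t,2),'TCP',round(.081-.172*np.cos(t)-.0685,4),round(.082+.172*np.sin(t)+.027,4))"
```

```text
time: 6.78
tool_pos: [0.54, -0.0622, 0.2634]
eef_rot: [[0.028, 1.0, -0.0], [0.5, -0.014, 0.866], [0.866, -0.024, -0.5]]
wrist_force: [1.1, -2.1, 1.2]
width: 0.0002
grasp_force: 0.9
1.1 TCP -0.0655 0.2623
1.15 TCP -0.0578 0.266
1.2 TCP -0.0498 0.2693
1.25 TCP -0.0417 0.2722
1.3 TCP -0.0335 0.2747
1.35 TCP -0.0252 0.2768
1.4 TCP -0.0167 0.2785
1.45 TCP -0.0082 0.2797
1.5 TCP 0.0003 0.2806
1.55 TCP 0.0089 0.281
1.6 TCP 0.0175 0.2809
1.65 TCP 0.0261 0.2805
1.7 TCP 0.0347 0.2796
1.75 TCP 0.0432 0.2782
```

```bash
cat > ok.py <<'E'
from cell import r
import numpy as np,sys
f=r.state()['wrist_force'];n=np.linalg.norm(f);sys.exit(int(n>4))
E
g(){ grep -E "pos|wrist"; python3 ok.py; }
python3 -m pendant '[[[0,2,1],[0,0,0],1],[[0,2,1],[0,0,0],1],[[0,2,1],[0,0,0],1],[[0,2,1],[0,0,0],1]]' |g &&
python3 -m pendant '[[[0,2,0.7],[0,0,0],1],[[0,2,0.7],[0,0,0],1],[[0,2,0.7],[0,0,0],1],[[0,2,0.7],[0,0,0],1]]' |g &&
python3 -m pendant '[[[0,2,0.6],[0,0,0],1],[[0,2,0.6],[0,0,0],1],[[0,2,0.6],[0,0,0],1],[[0,2,0.6],[0,0,0],1]]' |g &&
python3 -m pendant '[[[0,2,0.5],[0,0,0],1],[[0,2,0.5],[0,0,0],1],[[0,2,0.5],[0,0,0],1],[[0,2,0.5],[0,0,0],1]]' |g
```

```text
tool_pos: [0.5399, -0.0546, 0.2668]
wrist_force: [-0.1, -1.5, 0.4]
tool_pos: [0.5399, -0.0467, 0.2697]
wrist_force: [0.5, -1.5, -0.9]
tool_pos: [0.54, -0.0391, 0.2723]
wrist_force: [-1.8, -7.2, 1.4]
```

```bash
cat > ok.py <<'E'
from cell import r
import numpy as np,sys
n=-r.state()['wrist_force'][1];sys.exit(int(n>12 or n<2.5))
E
g(){ grep -E "pos|wrist"; python3 ok.py; }
python3 -m pendant '[[[0,1.5,0.4],[0,0,0],1],[[0,1.5,0.4],[0,0,0],1]]' |g &&
python3 -m pendant '[[[0,1.5,0.4],[0,0,0],1],[[0,1.5,0.4],[0,0,0],1]]' |g &&
python3 -m pendant '[[[0,1.5,0.4],[0,0,0],1],[[0,1.5,0.4],[0,0,0],1]]' |g &&
python3 -m pendant '[[[0,1.5,0.3],[0,0,0],1],[[0,1.5,0.3],[0,0,0],1]]' |g &&
python3 -m pendant '[[[0,1.5,0.3],[0,0,0],1],[[0,1.5,0.3],[0,0,0],1]]' |g
```

```text
tool_pos: [0.54, -0.0365, 0.2731]
wrist_force: [-1.0, -7.6, 0.8]
tool_pos: [0.54, -0.0339, 0.2739]
wrist_force: [-1.1, -11.8, 1.4]
tool_pos: [0.54, -0.031, 0.2748]
wrist_force: [-1.0, -10.8, 1.3]
tool_pos: [0.5401, -0.0281, 0.2756]
wrist_force: [-1.1, -8.9, 1.3]
tool_pos: [0.5402, -0.0249, 0.2764]
wrist_force: [-0.9, -8.1, 2.5]
```

Resistance has peaked and is falling; continuing in fine steps.

```bash
g(){ grep -E "pos|wrist"; python3 ok.py; }
python3 -m pendant '[[[0,1.5,0.3],[0,0,0],1],[[0,1.5,0.3],[0,0,0],1]]' |g &&
python3 -m pendant '[[[0,1.5,0.3],[0,0,0],1],[[0,1,0.2],[0,0,0],1]]' |g &&
python3 -m pendant '[[[0,1,0.2],[0,0,0],1],[[0,1,0.2],[0,0,0],1]]' |g &&
python3 -m pendant '[[[0,1,0.2],[0,0,0],1],[[0,1,0.2],[0,0,0],1]]' |g &&
python3 -m pendant '[[[0,1,0.2],[0,0,0],1],[[0,1,0.2],[0,0,0],1]]' |g &&
python3 -m pendant '[[[0,1,0.1],[0,0,0],1],[[0,1,0.1],[0,0,0],1]]' |g
```

```text
tool_pos: [0.5402, -0.0217, 0.2771]
wrist_force: [-0.8, -8.6, 3.2]
tool_pos: [0.5403, -0.0188, 0.2777]
wrist_force: [-0.6, -6.2, 4.1]
tool_pos: [0.5403, -0.0167, 0.278]
wrist_force: [-0.8, -4.3, 1.2]
tool_pos: [0.5403, -0.0145, 0.2781]
wrist_force: [0.4, -6.0, 2.5]
tool_pos: [0.54, -0.0122, 0.278]
wrist_force: [1.0, -3.6, 0.8]
tool_pos: [0.54, -0.0104, 0.2783]
wrist_force: [0.8, -4.6, 2.3]
```

```bash
sed -i 's/n<2.5/n<1.2/' ok.py; g(){ grep -E "pos|wrist"; python3 ok.py; }
python3 -m pendant '[[[0,1,0.1],[0,0,0],1]]' |g &&
python3 -m pendant '[[[0,1,0.1],[0,0,0],1]]' |g &&
python3 -m pendant '[[[0,1,0.1],[0,0,0],1]]' |g &&
python3 -m pendant '[[[0,1,0.1],[0,0,0],1]]' |g &&
python3 -m pendant '[[[0,1,0.1],[0,0,0],1]]' |g &&
python3 -m pendant '[[[0,1,0.1],[0,0,0],1]]' |g
```

```text
tool_pos: [0.54, -0.0094, 0.2784]
wrist_force: [0.4, -6.4, 2.3]
tool_pos: [0.54, -0.0086, 0.2785]
wrist_force: [0.4, -8.4, 3.2]
tool_pos: [0.54, -0.0079, 0.2786]
wrist_force: [-0.2, -10.9, 2.4]
tool_pos: [0.54, -0.0073, 0.2787]
wrist_force: [-1.1, -12.5, 2.7]
```

Force rises steeply, like the buffer, 0.2 rad after onset. Backing off to see if the lid stays.

```bash
python3 -m pendant '[[[0,-2,0],[0,0,0],1],[[0,-2,0],[0,0,0],1]]' | grep -E "pos|wrist"
python3 -m pendant '[[[0,-3,0],[0,0,0],1],[[0,-3,0],[0,0,0],1]]' | grep -E "time|pos|wrist"
python3 - <<'E'
from cell import r
import cv2,numpy as np
b=r.grab_frame("wrist")['frame']; c=r.grab_frame("scene")['frame'][140:320,190:400]
cv2.imwrite('pics/a4.png',np.hstack([b,cv2.copyMakeBorder(c,0,240,0,0,0)])[:,:,::-1])
E
```

```text
tool_pos: [0.5399, -0.0105, 0.2784]
wrist_force: [1.0, -1.4, -0.9]
time: 10.28
tool_pos: [0.5394, -0.0159, 0.278]
wrist_force: [0.2, 0.6, -0.9]
```

View pics/a4.png

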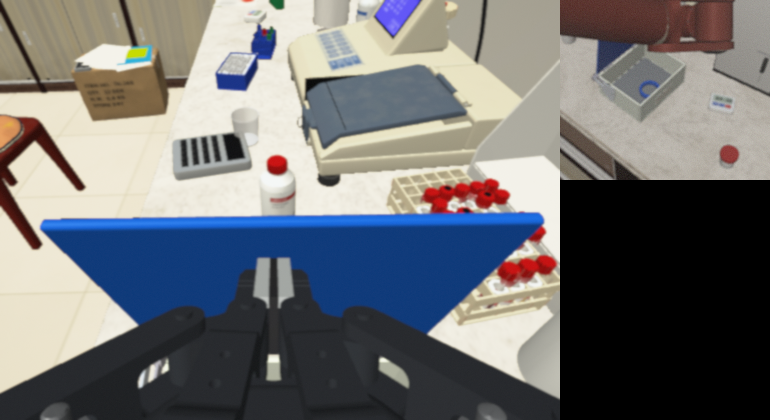

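Lid stands nearly vertical (top edge at row 220), the fingers no longer load it, and the scene crop shows the open box with the blue ring at (649,88). Retreating, righting the tool, and looking down.

```bash
python3 -m pendant '[[[0,-10,0],[0,0,0],1],[[0,-20,0],[0,0,0],1],[[0,-25,3],[-5,0,0],0.6],[[0,-25,3],[-7,0,0],0.3],[[0,-25,3],[-7,0,0],0],[[0,-25,3],[-7,0,0],0],[[0,-25,3],[-7,0,0],0],[[0,-15,3],[-7,0,0],0]]' >/dev/null
python3 -m pendant '[[[0,-10,2],[-7,0,0],0],[[0,-5,0],[-7,0,0],0],[[0,0,0],[-6,0,0],0],[[0,0,0],[0,0,0],0],[[0,0,0],[0,0,0],0]]'
python3 - <<'E'
from cell import r
import cv2,numpy as np
s=r.state();f=r.grab_frame("wrist");T=np.eye(4);T[:3,:3]=s['eef_rot'];T[:3,3]=s['tool_pos'];M=T@f['mount']
f['origin'],f['rotation']=M[:3,3],M[:3,:3];f.pop('mount');np.savez('pics/w5.npz',**f);print(s['tool_pos'],M[:3].round(3))
c=r.grab_frame("scene")['frame'][140:320,190:400]
cv2.imwrite('pics/a5.png',np.hstack([f['frame'],cv2.copyMakeBorder(c,0,240,0,0,0)])[:,:,::-1])
E
```

```text
time: 11.47
tool_pos: [0.5398, -0.2006, 0.2986]
eef_rot: [[0.027, 1.0, -0.001], [1.0, -0.027, 0.003], [0.003, -0.001, -1.0]]
wrist_force: [-0.8, -0.0, 0.8]
width: 0.0852
grasp_force: 0.0
[ 0.53983711 -0.20062206  0.29856465] [[ 1.    -0.027 -0.008  0.542]
 [-0.028 -0.964 -0.264 -0.134]
 [-0.     0.264 -0.965  0.369]]
```

View pics/a5.png

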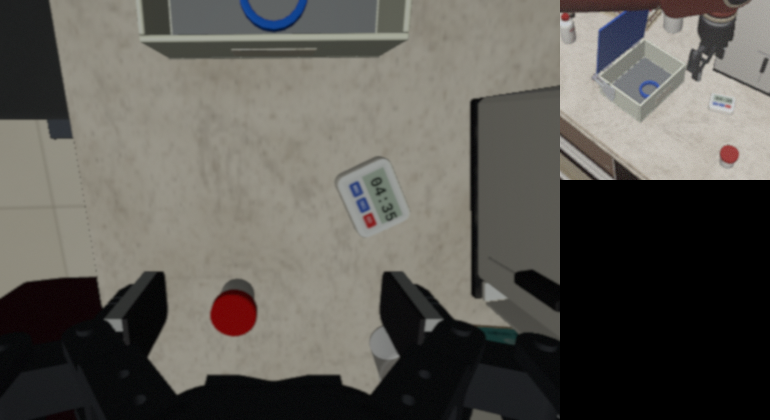

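Wrist view: cap at (234,313), timer at (372,195), clear cup near (387,350), box front rim from (141,38) to (408,36). The scene crop shows the lid staying open on its own.

Run:
```python
from h import *
f=dict(np.load('pics/w5.npz'))
c=blob(mask(f['frame'],'red'),(234,312))
(u,v),rad=cv2.minEnclosingCircle(c);print('cap',u,v,rad,cv2.fitEllipse(c),ray(f,(u,v),.05),np.linalg.norm(ray(f,(u+rad,v),.05)-ray(f,(u,v),.05)))
for p in((141,38),(408,36)):print('rim',ray(f,p,.08))
print('empty',ray(f,(387,340),.06),'timer',ray(f,(372,195),.018))
```

```text
cap 233.02174377441406 313.5869445800781 22.677349090576172 ((232.9314727783203, 314.2157287597656), (41.00734329223633, 44.941768646240234), 103.94988250732422) [ 0.49655426 -0.32150591  0.05      ] 0.02271284942019943
rim [ 0.44610136 -0.07402153  0.08      ]
rim [ 0.64310225 -0.07823156  0.08      ]
empty [ 0.64893569 -0.34921352  0.06      ] timer [ 0.63907415 -0.2110437   0.018     ]
```

```bash
cat > look.py <<'E'
import sys
from cell import r
from h import *
def wrist(name):
    s=r.state();f=r.grab_frame("wrist");T=np.eye(4);T[:3,:3]=s['eef_rot'];T[:3,3]=s['tool_pos'];M=T@f.pop('mount')
    f['origin'],f['rotation']=M[:3,3],M[:3,:3];np.savez(f'pics/{name}.npz',**f);cv2.imwrite(f'pics/{name}.png',f['frame'][:,:,::-1]);return s,f
E
python3 -m pendant '[[[-11,-30,-10],[0,0,0],0],[[-11,-30,-20],[0,0,0],0],[[-11,-30,-20],[0,0,0],0],[[-11,-30,-20],[0,0,0],0],[[0,-3,-20],[0,0,0],0],[[0,0,-10],[0,0,0],0],[[0,0,0],[0,0,0],0],[[0,0,0],[0,0,0],0]]' |grep -E "pos|rot|time"
python3 - <<'E'
from look import *
s,f=wrist('w6')
m=mask(f['frame'],'red');c=blob(m,(275,330));print(cv2.fitEllipse(c),cv2.boundingRect(c),cv2.contourArea(c))
e=cv2.fitEllipse(c);print('cap',ray(f,e[0],.05), 'tcp',s['tool_pos'])
E
```

```text
time: 12.23
tool_pos: [0.4958, -0.324, 0.1981]
eef_rot: [[0.028, 1.0, -0.001], [1.0, -0.028, 0.002], [0.002, -0.001, -1.0]]
((273.0129699707031, 225.26673889160156), (69.74760437011719, 70.72185516357422), 100.72223663330078) (238, 190, 71, 71) 3875.0
cap [ 0.49606713 -0.32327756  0.05      ] tcp [ 0.49583913 -0.32399097  0.19805675]
```

View pics/w6.png

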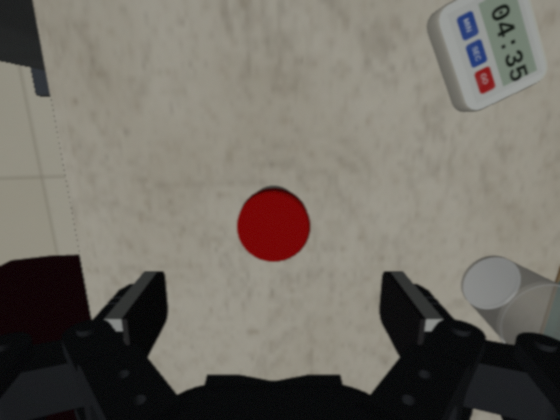

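The cap is at (273,225), centred between the finger pads (165 and 380). The clear cup sits well right at about (490,283). Descending and gripping.

```bash
python3 -m pendant '[[[0,-0.5,-25],[0,0,0],0],[[0,-0.5,-25],[0,0,0],0],[[0,0,-20],[0,0,0],0],[[0,0,-20],[0,0,0],0],[[0,0,-10],[0,0,0],0],[[0,0,-6],[0,0,0],0],[[0,0,0],[0,0,0],0]]' 25|grep -E "pos|force"
python3 -m pendant '[[[0,0,0],[0,0,0],0.3],[[0,0,0],[0,0,0],0.5],[[0,0,0],[0,0,0],0.7],[[0,0,0],[0,0,0],1],[[0,0,0],[0,0,0],1],[[0,0,0],[0,0,0],1]]' 25
python3 -m pendant '[[[0,0,10],[0,0,0],1],[[0,0,20],[0,0,0],1],[[0,0,30],[0,0,0],1],[[0,0,30],[0,0,0],1],[[0,0,30],[0,0,0],1],[[0,0,20],[0,0,0],1],[[0,0,0],[0,0,0],1]]'
```

```text
tool_pos: [0.4962, -0.3248, 0.0925]
wrist_force: [0.1, 0.5, 0.5]
grasp_force: 0.0
time: 13.37
tool_pos: [0.4968, -0.326, 0.0944]
eef_rot: [[0.028, 1.0, 0.002], [1.0, -0.028, -0.002], [-0.002, 0.002, -1.0]]
wrist_force: [-1.3, 1.4, 5.7]
width: 0.047
grasp_force: 25.7
time: 13.95
tool_pos: [0.4978, -0.3269, 0.2394]
eef_rot: [[0.028, 1.0, 0.008], [1.0, -0.028, -0.007], [-0.007, 0.008, -1.0]]
wrist_force: [0.5, -0.5, 0.7]
width: 0.0476
grasp_force: 25.9
```

```bash
python3 -m pendant '[[[6,20,0],[0,0,0],1],[[8,30,0],[0,0,0],1],[[8,35,0],[0,0,0],1],[[8,35,0],[0,0,0],1],[[8,35,0],[0,0,0],1],[[5,25,0],[0,0,0],1],[[0,15,0],[0,0,0],1],[[0,0,0],[0,0,0],1]]' >/dev/null
python3 -m pendant '[[[0,0,0],[0,0,0],1],[[0,0,0],[0,0,0],1]]'
python3 - <<'E'
from look import *
s,f=wrist('w7');print(s['tool_pos'])
m=mask(f['frame'],'blue')
for c in cv2.findContours(m,cv2.RETR_CCOMP,cv2.CHAIN_APPROX_NONE)[0]:
    if cv2.contourArea(c)>200:
        e=cv2.fitEllipse(c);print(cv2.contourArea(c),e,[ray(f,e[0],z)[:2].round(4).tolist() for z in(.005,.019)])
E
```

```text
time: 14.78
tool_pos: [0.5385, -0.1308, 0.2318]
eef_rot: [[0.029, 1.0, -0.001], [1.0, -0.029, -0.0], [-0.0, -0.001, -1.0]]
wrist_force: [-0.0, -0.9, -0.5]
width: 0.0468
grasp_force: 25.9
[ 0.53853425 -0.1307871   0.23180179]
5608.5 ((277.19415283203125, 63.321502685546875), (81.3282699584961, 87.83287048339844), 1.9092246294021606) [[0.545, -0.0239], [0.5448, -0.0258]]
3310.0 ((277.0167236328125, 65.30728912353516), (63.15892791748047, 66.81404113769531), 179.41671752929688) [[0.5449, -0.0253], [0.5447, -0.0271]]
```

View pics/w7.png

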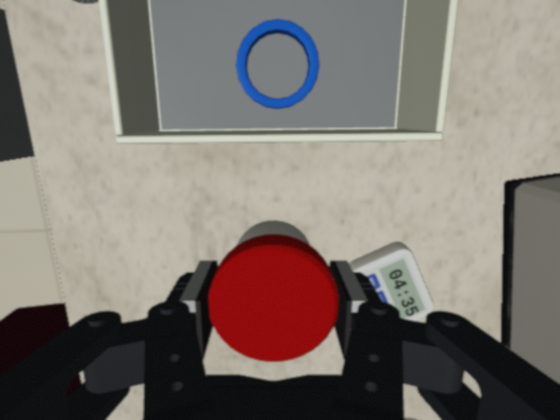

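Wrist view: ring at (277,64), held cap at (274,298), upright and centred. Cross-checking ring and held cap in the fixed cameras.

Run:
```python
from look import *
s=r.state();print(s['tool_pos'])
zc=s['tool_pos'][2]-.092+.043
for n in('wrist','scene','side'):
    f=dict(np.load('pics/w7.npz')) if n=='wrist' else r.grab_frame(n)
    if n!='wrist': np.savez(f'pics/{n}8.npz',**f);cv2.imwrite(f'pics/{n}8.png',f['frame'][:,:,::-1])
    w=proj(f,(.543,-.028,.015));k=proj(f,(*s['tool_pos'][:2],zc));print(n,'expect',w,k)
    for col,p,z in(('blue',w,.012 if n!='wrist' else .018),('red',k,zc if n!='wrist' else zc+.007)):
        c=blob(mask(f['frame'],col),p);e=cv2.fitEllipse(c);b=cv2.boundingRect(c);mc=(b[0]+(b[2]-1)/2,b[1]+(b[3]-1)/2)
        print(col,cv2.contourArea(c),e[0],b,ray(f,e[0],z)[:2].round(4),ray(f,mc,z)[:2].round(4))
```

```text
[ 0.53861059 -0.13113224  0.23200877]
wrist expect [274.75128398  67.38111067] [272.39334656 305.53777333]
blue 5608.5 (277.19415283203125, 63.321502685546875) (236, 19, 83, 89) [ 0.5449 -0.0256] [ 0.5447 -0.0254]
red 12303.0 (272.3995056152344, 300.0577392578125) (208, 239, 131, 122) [ 0.5388 -0.125 ] [ 0.539  -0.1248]
scene expect [279.38069792 228.96171056] [311.13459078 209.1576976 ]
blue 41.5 (278.8264465332031, 228.6146240234375) (270, 221, 19, 16) [ 0.5448 -0.0245] [ 0.5455 -0.0246]
red 65.0 (314.4735107421875, 210.43983459472656) (310, 204, 10, 13) [ 0.5406 -0.14  ] [ 0.5418 -0.1392]
side expect [272.74061923 218.66906758] [276.63398475 184.07450723]
blue 101.5 (276.9521789550781, 171.92930603027344) (268, 168, 19, 9) [0.6021 0.2386] [0.6022 0.2381]
red 174.5 (276.6759338378906, 185.49436950683594) (268, 180, 19, 12) [ 0.5375 -0.1379] [ 0.5383 -0.138 ]
```

```bash
python3 -m pendant '[[[1.4,20,0],[0,0,0],1],[[1,20,0],[0,0,0],1],[[1,20,0],[0,0,0],1],[[1,18,-10],[0,0,0],1],[[1,14,-20],[0,0,0],1],[[1,10.5,-20],[0,0,0],1],[[0,0,-20],[0,0,0],1],[[0,0,-15],[0,0,0],1]]' >/dev/null
python3 -m pendant '[[[0,0,-15],[0,0,0],1],[[0,0,-8],[0,0,0],1],[[0,0,0],[0,0,0],1],[[0,0,0],[0,0,0],1]]'
python3 - <<'E'
from look import *
s,f=wrist('w9');g=r.grab_frame('side')['frame'];h=r.grab_frame('scene')['frame']
a=cv2.resize(g[140:260,200:340],(420,360));b=cv2.resize(h[150:270,210:350],(420,360),interpolation=2)
cv2.imwrite('pics/a9.png',np.hstack([cv2.resize(f['frame'],(380,285)).copy() if 0 else cv2.copyMakeBorder(cv2.resize(f['frame'],(380,285)),0,75,0,0,0),a])[:,:,::-1])
E
```

```text
time: 15.93
tool_pos: [0.5454, -0.0283, 0.1246]
eef_rot: [[0.029, 1.0, -0.001], [1.0, -0.029, 0.0], [0.0, -0.001, -1.0]]
wrist_force: [0.5, -0.7, -1.2]
width: 0.0471
grasp_force: 25.9
```

View pics/a9.png

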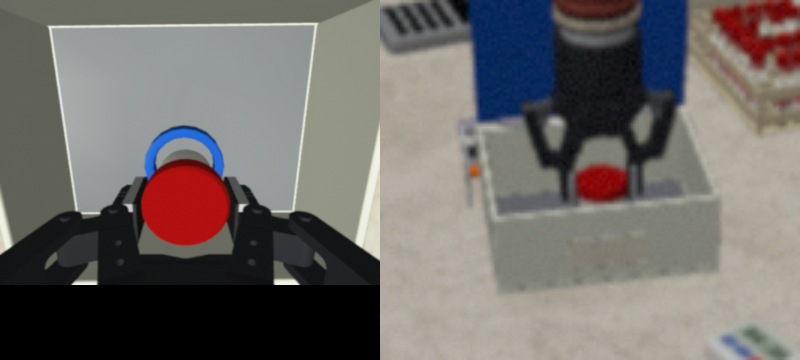

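The cup hangs centred over the ring left-to-right (ring and body both at column ~184), with the lid behind and clear. Lowering with force checks.

```bash
cat > ok.py <<'E'
from cell import r
import sys
s=r.state();f=s['wrist_force'];print(s['tool_pos'].round(4),f.round(1));sys.exit(int(f[2]>4 or abs(f[1])>5 or abs(f[0])>5))
E
python3 - <<'E'
from h import *
from scipy.optimize import least_squares
f=dict(np.load('pics/w9.npz'));m=mask(f['frame'],'blue');c=max(cv2.findContours(m,0,cv2.CHAIN_APPROX_NONE)[0],key=cv2.contourArea)[:,0]
h=c[np.isin(np.arange(len(c)),cv2.convexHull(c,returnPoints=False).ravel())]
P=np.array([ray(f,p,.019)[:2] for p in h if p[1]<240])
print(len(P),least_squares(lambda q:np.hypot(*(P-q).T)-.031,[.545,-.028],loss='soft_l1',f_scale=.001).x)
E
python3 -m pendant '[[[0,0,-2],[0,0,0],1],[[0,0,-2],[0,0,0],1],[[0,0,-2],[0,0,0],1]]' >/dev/null; python3 ok.py &&
python3 -m pendant '[[[0,0,-2],[0,0,0],1],[[0,0,-2],[0,0,0],1]]' >/dev/null; python3 ok.py && 
python3 -m pendant '[[[0,0,-2],[0,0,0],1]]' >/dev/null; python3 ok.py && 
python3 -m pendant '[[[0,0,-2],[0,0,0],1]]' >/dev/null; python3 ok.py && 
python3 -m pendant '[[[0,0,-2],[0,0,0],1]]' >/dev/null; python3 ok.py
```

```text
19 [ 0.54465515 -0.02572864]
[ 0.5456 -0.0279  0.119 ] [ 0.   0.1 -0.2]
[ 0.5453 -0.0278  0.1144] [ 0.6 -0.7 -0.1]
[ 0.5453 -0.0278  0.1123] [-0.4  0.5 -1.1]
[ 0.5453 -0.0278  0.1103] [ 0.1 -0.3 -0. ]
[ 0.5453 -0.0278  0.1083] [-0.1  0.3 -0.8]
```

```bash
sed -i 's/f\[2\]>4/f[2]>2.5/' ok.py
python3 -m pendant '[[[0,0,-2],[0,0,0],1]]' >/dev/null; python3 ok.py && python3 -m pendant '[[[0,0,-2],[0,0,0],1]]' >/dev/null && python3 ok.py && python3 -m pendant '[[[0,0,-2],[0,0,0],1]]' >/dev/null && python3 ok.py && python3 -m pendant '[[[0,0,-1],[0,0,0],1]]' >/dev/null && python3 ok.py && python3 -m pendant '[[[0,0,-1],[0,0,0],1]]' >/dev/null && python3 ok.py && python3 -m pendant '[[[0,0,-1],[0,0,0],1]]' >/dev/null && python3 ok.py && python3 -m pendant '[[[0,0,-1],[0,0,0],1]]' >/dev/null && python3 ok.py
```

```text
[ 0.5453 -0.0278  0.1063] [ 0.6  1.  -0.4]
[ 0.5453 -0.0278  0.1044] [-0.3 -0.2 -1.3]
[ 0.5453 -0.0278  0.1024] [ 0.2 -0.1 -0. ]
[ 0.5452 -0.0278  0.1012] [-1.1 -0.3 -0.9]
[ 0.5453 -0.0278  0.1004] [-0.8  0.5 -0.9]
[ 0.5454 -0.0278  0.0995] [-0.4  0.2 -0.1]
[ 0.5455 -0.0278  0.0994] [-4.6  1.8 10.6]
```

Floor reached (force jump at the expected height). Easing off, releasing, withdrawing straight up.

```bash
python3 -m pendant '[[[0,0,0.8],[0,0,0],1],[[0,0,0],[0,0,0],0.4],[[0,0,0],[0,0,0],0.3],[[0,0,0],[0,0,0],0.2],[[0,0,0],[0,0,0],0.2]]' 20
python3 -m pendant '[[[0,0,5],[0,0,0],0.2],[[0,0,10],[0,0,0],0.2],[[0,0,20],[0,0,0],0.2],[[0,0,25],[0,0,0],0.2],[[0,0,25],[0,0,0],0.2],[[0,0,25],[0,0,0],0.2],[[0,-10,20],[0,0,0],0.2],[[0,-20,10],[0,0,0],0.2]]'|grep -E "pos|wrist"
python3 -m pendant '[[[0,-30,0],[0,0,0],0.2],[[0,-35,0],[0,0,0],0.2],[[0,-25,0],[0,0,0],0.2],[[0,-10,0],[0,0,0],0.2],[[0,0,0],[0,0,0],0.2]]'|grep -E "time|pos|wrist"
python3 - <<'E'
from look import *
s,f=wrist('w10');h=r.grab_frame('scene')['frame'][120:320,190:410]
cv2.imwrite('pics/a10.png',np.hstack([f['frame'],cv2.copyMakeBorder(h,0,220,0,0,0)])[:,:,::-1])
c=max(cv2.findContours(mask(f['frame'],'red'),0,cv2.CHAIN_APPROX_NONE)[0],key=cv2.contourArea);e=cv2.fitEllipse(c)
print(e,ray(f,e[0],.055))
E
```

```text
time: 17.75
tool_pos: [0.5453, -0.0278, 0.0993]
eef_rot: [[0.028, 1.0, 0.0], [1.0, -0.028, -0.0], [-0.0, 0.0, -1.0]]
wrist_force: [-0.3, 1.3, -0.9]
width: 0.0688
grasp_force: 0.0
tool_pos: [0.5467, -0.0571, 0.2443]
wrist_force: [1.5, -0.4, -0.6]
time: 18.83
tool_pos: [0.5454, -0.1597, 0.2404]
wrist_force: [0.5, 0.8, 0.1]
((266.61016845703125, 22.561086654663086), (56.331787109375, 75.46541595458984), 89.74365234375) [ 0.54587052 -0.03382111  0.055     ]
```

View pics/a10.png

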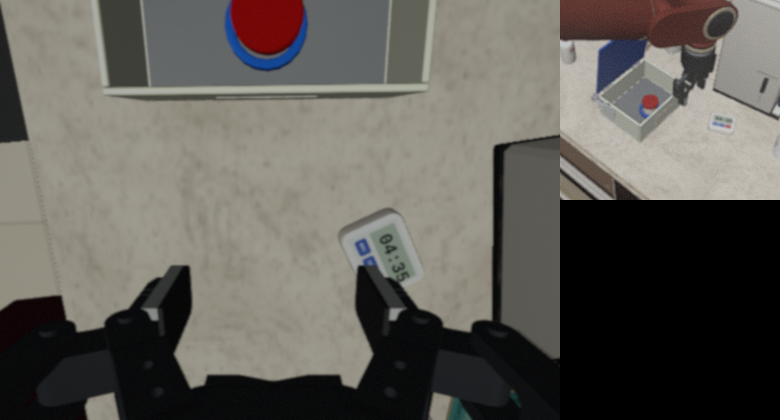

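The cup stands in the ring (cap at (268,25), concentric with the blue ring), the lid is still open and the timer is untouched. Floor contact came at the expected height.

```bash
python3 -c "
from cell import r
print(r.hand_in())"
```

```text
the job is handed in; nothing more can be done
None
```

I opened the lid past its dead point, where it stays up by itself, and stood the red-capped cup upright on the floor of the round blue holder. The bottle, timer and empty cup were not touched, and I handed the job in at about 19 s. The lid push went 2–3 mm into the end stop, peaking at about 12.5 N, before I backed off.

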